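Gauge the sleeve of a television stand casting and hold the gauge up for reading

TASK

Check the depth of the steel sleeve on the stand casting: lift the gauge with the longer rod out of its cradle, slide the rod gently into the sleeve until its collar stops against the mouth, then draw it right out again. Carry it to the reading stand and finish while holding it there: rod level and lined up with the long way of the white plate, tip about 20 mm above the middle of the plate, not touching it, and the gauge still in the gripper and kept still. Leave the other gauge and the loose things on the bench where they are.

Things in the scene. Friction and masses are not known exactly. Their poses are not given: they have to be found in the camera images.
- gauge: the long depth gauge, 0.13 to 0.20 kg, lying level in a black cradle, axis 45 mm above the bench. Origin: centre of the collar's front face. +x runs along the rod to its tip, +z is up. Steel rod 10 mm diameter, 80 mm long in front of the collar (last 4 mm tapered to 5 mm); collar 30 mm diameter, x -6 to 0 mm; square aluminium handle 18 x 18 mm from x -96 to -6 mm
- gauge_tip (a point): centre of the long gauge's rod tip, gauge frame x = 80 mm
- gauge_grip (a point): middle of the long gauge's handle, gauge frame x = -51 mm, near the centre of mass: grip here across the 18 mm flats. The cradle carries the handle at x -93 to -83 mm and the rod at x 17 to 27 mm in open-topped notches (lift straight up); between them only its base, 8 mm thick, lies under the handle
- short_gauge: another gauge in an identical cradle, alike but for its rod of only 45 mm; to be left. The two gauges change places from run to run. Origin and axes as for the long gauge
- bracket: aluminium stand casting fixed to the bench, base 100 x 70 x 8 mm, with a level steel sleeve (tube) on a web. Origin: bench level under the base's middle. +x runs level along the sleeve axis, mouth inwards (roughly -y of the robot, within 0.3 rad); the rod enters along +x. Sleeve axis 100 mm above the bench at y = 0. Highest point 114 mm
- sleeve_mouth (a point): centre of the sleeve's mouth, bracket frame (-45, 0, 100) mm. Sleeve 28 mm outside, bore 13 mm, 90 mm long, open at both ends: the 80 mm rod goes in fully until the collar meets the rigid mouth
- stand: reading stand fixed to the bench: dark foot, post and a white plate 80 mm (x) by 50 mm (y) with black scale ticks, plate top 70 mm above the bench. Origin: bench level under the plate's middle. x is the long way of the plate, roughly -y of the robot, within 0.3 rad. Either way round will do for the rod
- plate_mid (a point): middle of the white plate's top face, 70 mm above the bench
- tape: roll of masking tape lying flat, 72 mm diameter, 18 mm high, loose; origin centre of its underside
- screwdriver: screwdriver, 190 mm long, loose, near the far edge of the bench; origin centre of its underside
- speaker: bare loudspeaker driver, 80 mm diameter, 40 mm high, loose, at the robot's right; origin centre of its underside
- can: spray-sized can, 52 mm diameter, 150 mm high, loose, at the robot's far right; origin centre of its underside
Things that resemble listed ones, but are neither listed nor needed, are in the scene too. Leave any pink look-alike of the gauge alone.

How it is judged:
On the way, in this order (a step that is already met when the one before it is completed fails the run):
1. the long gauge's rod is in the sleeve with its collar against the mouth (within 3.5 mm) (x of gauge in the frame of bracket above -0.0485 m and distance between gauge and sleeve_mouth below 0.006 m and angle between the x axis of gauge and the x axis of bracket, either way round below 0.08 rad), for 0.2 s.
2. the rod is drawn right out of the sleeve (tip at least 10 mm clear of the mouth), the gauge held (x of gauge_tip in the frame of bracket below -0.055 m and contact force between the fingers and gauge above 2 N), for 0.1 s.
At the end, for the whole second after the job is handed in: long gauge held still in the gripper, clear of the stand, rod level within 6 degrees and within 11 degrees of the plate's long way, tip within 15 mm of the plate's middle seen from above and 6 to 40 mm above it; the other gauge and loose things within 30 mm of where they were (contact force between the fingers and gauge above 2 N and horizontal distance between gauge_tip and plate_mid below 0.015 m and height (world z) of gauge_tip between 0.076 and 0.11 m and angle between gauge's own x axis and vertical between 1.4658 and 1.6758 rad and angle between the x axis of gauge and the x axis of stand, either way round below 0.2 rad and contact force between gauge and stand below 0.2 N and linear speed of gauge below 0.02 m/s and distance of each of short_gauge, tape, screwdriver, speaker, can from where it was at the start of the episode below 0.03 m); the arm keeps its last pose, push and grip.
It fails at once if the gauge was rammed against the casting (over 50 N) (contact force between gauge and bracket above 50 N).
It fails at once if the short gauge or a loose thing was displaced by more than 30 mm (distance of any of short_gauge, tape, screwdriver, speaker, can from where it was at the start of the episode above 0.03 m).
It also fails if it takes over 45 s, if anything falls off the work surface, if the arm or the gripper's body presses on something with over 40 N, if the wrist force passes 120 N, or if a joint passes its speed limit or range.

ROBOT

A 6-joint arm with a two-finger parallel gripper is mounted at the origin on the work surface. World frame = base frame: x ahead of the robot, y to its left, z up, the work surface at z = 0. Lengths are in m, angles in rad, forces in N, time in s.
With the tool pointing down it reaches from about 0.3 to 0.75 m from the base axis. Payload 8.5 kg.
Tool frame: the origin (TCP) lies between the finger pads; the fingertips stand 17 mm ahead of it and the grasp point (between the pads) lies 2 mm behind it; z points along the fingers, y is the direction in which the jaws open and shut (so a half turn about z gives the same grasp; the last joint's range is limited). The gripper opens to 85 mm and grips with 20 to 120 N. Pads are 22 mm wide; open, the fingers measure 114 mm over their backs; the gripper's body (76 mm by 85 mm) begins 54 mm behind the grasp point. The pads swing forward as they close: fully open they stand 13 mm farther back than shut.
Start: joints at [0.99, 0.381, 1.297, -0, 1.464, -0.215], TCP at [0.197, 0.514, 0.248] pointing down, gripper open.
Joint ranges: [-3.11, 3.11], [-0.89, 2.33], [0.22, 2.48], [-1.42, 4.56], [0.17, 2.85], [-2.88, 2.88]. Speed limits (rad/s): [2.39, 2.39, 3.14, 3.14, 3.14, 3.14].

INTERFACE

Orientations are given as a unit quaternion [x, y, z, w].
In Python, from plant import get_obs, capture, calibration, hand_in gives the robot as it stands.
- The arm moves only by the tool carry_out, never from a script. Its argument "targets" is a list of rows, each a list of 5 numbers: the opening, from 0 (shut) to 1 (fully open), then the shift along the world's x, y, z in mm, then the turn about the world's z in degrees. In form: [[fingers, dx, dy, dz, yaw], ...]. A call has 1 to 5 rows; each row shifts and turns the pose as measured when the row begins; what a row does not reach is not made up. A row lasts 1/10 s, in which the tool goes at most 50 mm and 8.59 degrees, less where a joint would pass 70% of its speed; a pose out of reach is approached as far as the arm can. A call is refused whole if a number of a shift passes 50 or a number of a turn 8.59, either way. A call with a gripper value outside its range is refused whole. The fingers move at their own pace and stop on an object; "squeeze" is the grip in N (left out, the last holds). Time passes only in rows, so rows that do not move let the fingers close. It gives the time, the measured TCP pose, the force and the opening at its end, in the units of the state.
- get_obs(): the state, without advancing time (a new reading comes with each control period).
- capture(name): name is "scene" or "top"; returns the picture (400x640x3 uint8, blue, green, red); there is no depth.
- calibration(name): a dict with "fx", "fy", "cx", "cy" (pixels), "xyz" and "orientation" of the camera in the world. Camera axes: x right, y down, z forward; pixel columns grow to the right and rows downward; lengths in m; the calibration is good to about 2 mm. A picture is of the moment at which its call begins. calibration takes no time and is no camera call.
- hand_in(): hands the job in, once; it reports no verdict.
The state is a dict: "t": time; "joints": joint angles; "qd": joint speeds; "effort": joint torques, N m; "eef_pos": TCP position; "orientation": TCP orientation; "ft_force": force on the tool from outside, world axes, zero at the start; "wrist_torque": the same for the moment, N m; "finger_gap": opening from 0.0 (shut) to 1.0 (fully open).
Only numpy, scipy, OpenCV 4.12 (cv2) and the standard library are available. Lean on these libraries where they do the work, as an engineer would, in place of code of your own. Each camera call takes 0.05 s, during which the arm holds its last target. There are 200 camera calls.

## Working session

There is one attempt and no reset: what is moved stays moved. The work goes in short steps, Python scripts to look and compute and a tool call to move; the robot and the scene stay as the last step left them, time stands still between calls to the robot, and variables do not carry over. Pictures are saved under pics/ and viewed, about 8 in all and at most 12, crops included, and the job is handed in when it is done.

Besides the shell and the picture viewer there is one more tool, called after "Request:" by a JSON object that holds its "op" and its "data". carry_out: Moves the arm, as the interface text tells. Its arguments: {"type":"object","properties":{"targets":{"type":"array"},"squeeze":{"type":"number"}},"required":["targets"]}

```bash
mkdir -p pics; python3 - <<'E'
from plant import *
import cv2
o=get_obs();print(o)
for n in("top","scene"):
    cv2.imwrite(f"pics/{n}0.png",capture(n));print(n,calibration(n))
E
```

```text
{'t': 0.0, 'joints': array([ 9.89669935e-01,  3.81194059e-01,  1.29825664e+00, -1.12758228e-05,
        1.46358387e+00, -2.15280758e-01]), 'qd': array([0.00037787, 0.00040338, 0.00157339, 0.00060434, 0.00156026,
       0.00092321]), 'effort': array([ 7.68788169e-06, -4.48463845e+01, -2.31275851e+01, -1.54328832e-04,
        4.77353926e-03,  1.13894396e-05]), 'eef_pos': array([0.19660265, 0.51337738, 0.24771419]), 'orientation': array([ 1.81903755e-01,  9.83316075e-01, -6.66724368e-04, -2.74394917e-04]), 'ft_force': array([-0.13096992, -0.34019553,  0.23856684]), 'wrist_torque': array([-0.03043997,  0.00926838, -0.02367304]), 'finger_gap': 0.9943878428798041}
top {'fx': 499.93559190779933, 'fy': 499.93559190779933, 'cx': 322.5018023182274, 'cy': 210.36851297444662, 'xyz': array([ 0.34373306, -0.00182258,  1.6795927 ]), 'orientation': array([-0.69782927,  0.71322532, -0.04678619,  0.04642213])}
scene {'fx': 374.78828845907543, 'fy': 374.78828845907543, 'cx': 320.29671220351827, 'cy': 205.78898068748055, 'xyz': array([1.27635674, 0.55987211, 0.68742868]), 'orientation': array([ 0.38693857,  0.79348878, -0.4216206 , -0.20709941])}
```

View pics/top0.png

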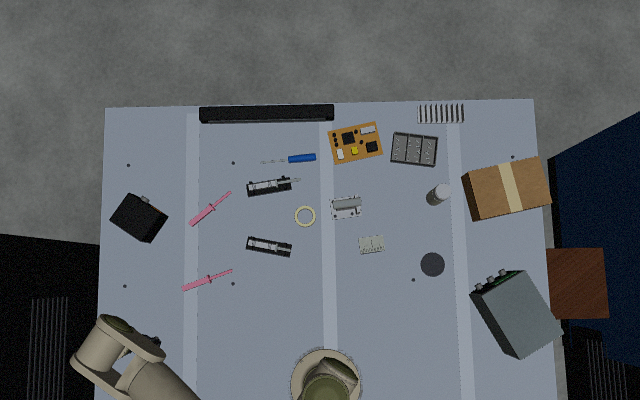

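View pics/scene0.png

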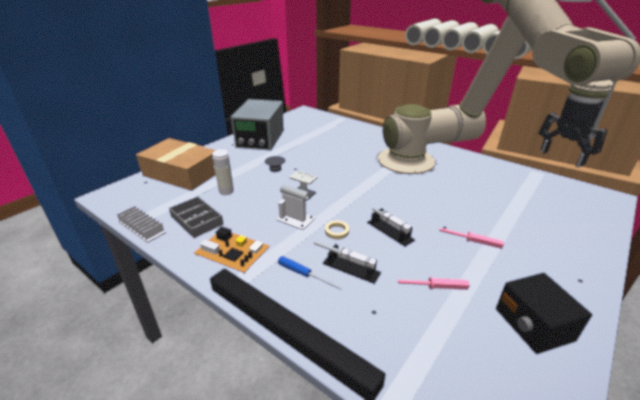

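The top picture shows the two gauges at (270,186) and (269,246). The far one's rod sticks out to about (300,180), so it is probably the long gauge. The bracket is at (346,207), the stand at (371,244), the tape at (305,216) and the screwdriver at (290,159). I'll enlarge this area.

```bash
python3 - <<'E'
import cv2
a=cv2.imread("pics/top0.png")
cv2.imwrite("pics/c1.png",cv2.resize(a[165:265,240:320],None,fx=6,fy=6,interpolation=cv2.INTER_CUBIC))
cv2.imwrite("pics/c2.png",cv2.resize(a[185:265,315:395],None,fx=7,fy=7,interpolation=cv2.INTER_CUBIC))
s=cv2.imread("pics/scene0.png")
cv2.imwrite("pics/c3.png",cv2.resize(s[160:290,270:430],None,fx=4.6,fy=4.6,interpolation=cv2.INTER_CUBIC))
E
```

```text
(no output)
```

View pics/c1.png

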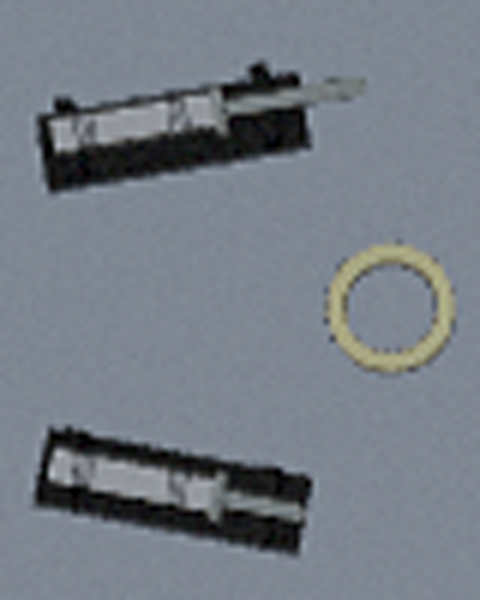

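View pics/c2.png

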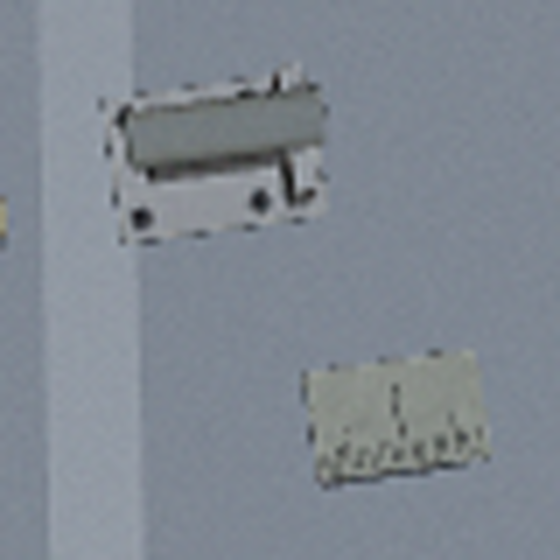

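View pics/c3.png

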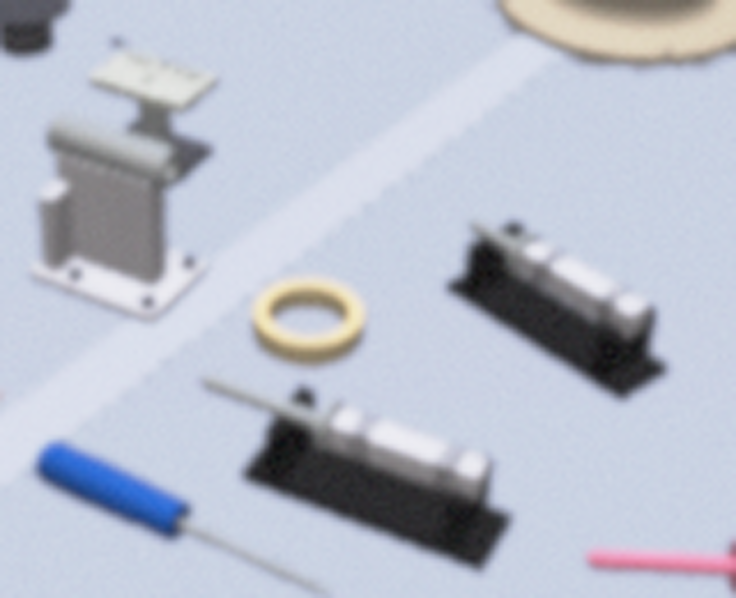

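The long gauge is the far one: its tip is at c1 (363,85) and it projects past its cradle. The near one's rod ends at its cradle. The sleeve's mouth is on the left end at c2 (130,140), and the plate corners are clear. Next I'll fit poses to points from both views.

```bash
cat > h.py <<'E'
import numpy as np, cv2
from scipy.spatial.transform import Rotation as R
from scipy.optimize import least_squares
from plant import *
C={n:calibration(n) for n in("top","scene")}
def proj(n,P):
    c=C[n];p=(np.atleast_2d(P)-c["xyz"])@R.from_quat(c["orientation"]).as_matrix()
    return np.c_[p[:,0]/p[:,2]*c["fx"]+c["cx"],p[:,1]/p[:,2]*c["fy"]+c["cy"]]
def ray(n,uv,z):
    c=C[n];d=R.from_quat(c["orientation"]).apply([(uv[0]-c["cx"])/c["fx"],(uv[1]-c["cy"])/c["fy"],1])
    return c["xyz"]+d*(z-c["xyz"][2])/d[2]
def W(p,L): # x,y,yaw -> world points, L in mm
    L=np.atleast_2d(L)/1000.;c,s=np.cos(p[2]),np.sin(p[2])
    return np.c_[p[0]+c*L[:,0]-s*L[:,1],p[1]+s*L[:,0]+c*L[:,1],L[:,2]]
K={"1":("top",240,165,6),"2":("top",315,185,7),"3":("scene",270,160,4.6)}
def uv(k,u,v):
    n,x,y,f=K[k];return n,np.array([x+(u+.5)/f-.5,y+(v+.5)/f-.5])
def fit(pts,p0,w=True):
    Q=[(uv(k,u,v),L) for k,u,v,L in pts]
    f=lambda p:np.concatenate([proj(n,W(p,L))[0]-q for (n,q),L in Q])
    r=least_squares(f,p0,loss="soft_l1");return r.x,f(r.x).reshape(-1,2)
def pose(o=None):
    o=o or get_obs();M=R.from_quat(o["orientation"]).as_matrix();return o["eef_pos"],np.degrees(np.arctan2(M[1,1],M[0,1])),M
E
cat > m.py <<'E'
from h import *
g=[("1",363,85,[80,0,45]),("1",50,133,[-96,0,54]),("3",205,382,[80,0,45]),("1",225,107,[0,0,45])]
b=[("2",107,103,[-50,35,8]),("2",300,68,[50,35,8]),("2",325,213,[50,-35,8]),("2",125,242,[-50,-35,8]),
 ("3",33,270,[50,35,8]),("3",150,318,[-50,35,8]),("3",207,265,[-50,-35,8])]
s=[("2",305,370,[-40,25,70]),("2",473,350,[40,25,70]),("2",488,458,[40,-25,70]),("2",325,478,[-40,-25,70]),
 ("3",90,75,[40,25,70]),("3",135,52,[40,-25,70]),("3",215,78,[-40,-25,70]),("3",183,107,[-40,25,70])]
for n,q,p0 in(("g",g,[.42,.15,-1.5]),("b",b,[.35,-.08,-1.5]),("s",s,[.24,-.15,-1.5])):
    for k in("23","1","2","3"):
        qq=[a for a in q if a[0] in(k if k!="23" else "123")]
        if len(qq)<2: continue
        p,r=fit(qq,p0);print(n,k,p.round(4),np.degrees(p[2]).round(2),r.round(1).tolist() if k=="23" else "")
# sleeve directly from top: silhouette centre at axis height
for u,v in((132,140),(324,113)):print("sleeve",ray("top",uv("2",u,v)[1],.1))
print(pose()[:2])
E
python3 m.py
```

```text
g 23 [ 0.6575  0.1458 -1.4211] -81.42 [[0.2, -0.3], [-0.4, 0.1], [-0.4, -1.2], [-0.6, 0.0]]
g 1 [ 0.6572  0.1448 -1.4274] -81.78 
b 23 [ 0.5767 -0.0812 -1.4496] -83.06 [[-1.0, -0.7], [0.6, 0.1], [0.2, -0.3], [-0.6, -0.2], [-1.1, -0.5], [0.6, -0.8], [0.5, -1.0]]
b 2 [ 0.5756 -0.0818 -1.4353] -82.24 
b 3 [ 0.5791 -0.0786 -1.4792] -84.75 
s 23 [ 0.4459 -0.1585 -1.4772] -84.64 [[-0.5, -0.1], [0.1, -0.1], [-0.0, -0.1], [-1.4, -0.1], [-0.1, -0.3], [-1.3, -1.3], [0.9, -0.8], [-0.5, -0.7]]
s 2 [ 0.4456 -0.1599 -1.4666] -84.03 
s 3 [ 0.4489 -0.1544 -1.501 ] -86.0 
sleeve [ 0.5711957 -0.0402053  0.1      ]
sleeve [ 0.58172507 -0.1281302   0.1       ]
(array([0.1966079 , 0.51341604, 0.24777701]), np.float64(69.03867275786067))
```

Request:
{"op": "carry_out", "data": {"targets": [[0.6,45,-32,0,-7.6],[0.6,45,-32,0,-7.6],[0.6,45,-32,0,-7.6],[0.6,45,-32,0,-7.6],[0.6,45,-32,0,-7.6]]}}

```text
t: 0.6
eef_pos: [0.4008, 0.366, 0.2464]
orientation: [0.498, 0.867, -0.001, -0.002]
ft_force: [1.1, 0.2, 0.1]
finger_gap: 0.601
```

Request:
{"op": "carry_out", "data": {"targets": [[0.6,45,-32,0,-7.6],[0.6,45,-32,0,-7.6],[0.6,45,-32,0,-7.6],[0.6,45,-32,0,0],[0.6,0,0,0,0]]}}

```text
t: 1.1
eef_pos: [0.5666, 0.2446, 0.2439]
orientation: [0.669, 0.743, -0.003, -0.003]
ft_force: [-0.7, 0.2, 0.2]
finger_gap: 0.602
```

```bash
python3 -c "
from h import *
print(get_obs()['t'],pose())"
```

```text
1.1 (array([0.56662859, 0.24461359, 0.24385959]), np.float64(5.958842940926018), array([[-1.03807665e-01,  9.94568489e-01, -7.58220611e-03],
       [ 9.94597030e-01,  1.03811098e-01,  5.94942329e-05],
       [ 8.46288231e-04, -7.53506372e-03, -9.99971253e-01]]))
```

Request:
{"op": "carry_out", "data": {"targets": [[0.6,42,-24,-30,2.4],[0.6,41,-24,-30,0],[0.6,0,0,-30,0],[0.6,0,0,0,0]]}}

```text
t: 1.5
eef_pos: [0.6398, 0.2016, 0.1585]
orientation: [0.653, 0.757, -0.003, -0.003]
ft_force: [0.6, -0.4, -0.2]
finger_gap: 0.601
```

```bash
python3 - <<'E'
from h import *
o=get_obs();print(o['t'],pose(o)[:2])
a=capture("top");s=capture("scene")
x=cv2.resize(a[160:225,235:320],None,fx=5,fy=5,interpolation=3);y=cv2.resize(s[160:300,290:430],None,fx=3.5,fy=3.5,interpolation=3)
c=np.zeros((600,800,3),np.uint8);c[:325,:425]=x;cv2.imwrite("pics/top1.png",x)
c=np.zeros((490,490+425,3),np.uint8);c[:325,:425]=x;c[:,425:]=y;cv2.imwrite("pics/a1.png",cv2.resize(c,(800,int(490*800/915))))
E
```

```text
1.5 (array([0.63979199, 0.20156098, 0.15846994]), np.float64(8.40701145932593))
```

Request:
{"op": "carry_out", "data": {"targets": [[0.6,10,-5,-20,0],[0.6,0,-1,-30,0],[0.6,0,0,0,0]]}}

```text
t: 1.9
eef_pos: [0.6521, 0.1989, 0.1204]
orientation: [0.652, 0.758, 0.005, 0.003]
ft_force: [-1.1, 0.1, -0.7]
finger_gap: 0.599
```

```bash
python3 - <<'E'
from h import *
o=get_obs();print(o['t'],pose(o)[:2])
a=capture("top");s=capture("scene")
x=cv2.resize(a[160:225,235:320],None,fx=6,fy=6,interpolation=3);y=cv2.resize(s[170:310,300:430],None,fx=3,fy=3,interpolation=3)
c=np.zeros((420,800,3),np.uint8);c[:390,:400]=x[:,:400];c[:,400:790]=y;cv2.imwrite("pics/a1.png",c)
E
```

```text
1.9 (array([0.65205342, 0.19890301, 0.12044068]), np.float64(8.64873362485618))
```

View pics/a1.png

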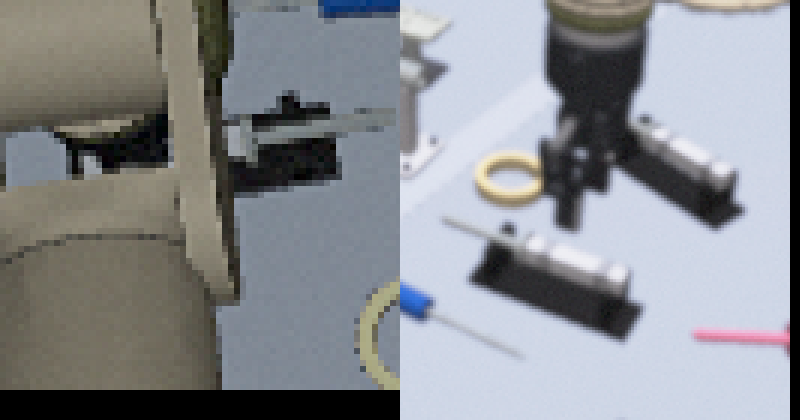

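The scene view shows the fingers straight above the handle's middle. The arm hides that spot in the top view. I'll go down.

Request:
{"op": "carry_out", "data": {"targets": [[0.6,-1,-2,-30,0],[0.6,-1,-1,-30,0],[0.6,0,0,-15,0],[0.6,0,0,0,0]]}}

```text
t: 2.4
eef_pos: [0.6554, 0.1986, 0.0601]
orientation: [0.651, 0.759, 0.014, 0.012]
ft_force: [-0.5, -0.1, 0.1]
finger_gap: 0.597
```

```bash
python3 - <<'E'
from h import *
o=get_obs();print(o['t'],pose(o)[:2],o["ft_force"])
s=capture("scene")
y=cv2.resize(s[190:300,320:420],None,fx=5,fy=5,interpolation=3)
for q in [W([.657,.1455,-1.424],[-51,k*9,54])[0] for k in(-1,1)]:print(proj("scene",q))
cv2.imwrite("pics/a2.png",y)
E
```

```text
2.4 (array([0.65542373, 0.19863884, 0.06014407]), np.float64(8.803064557086968)) [-0.52838511 -0.12940195  0.09431925]
[[359.98919118 252.81990059]]
[[357.01127489 256.93882059]]
```

View pics/a2.png

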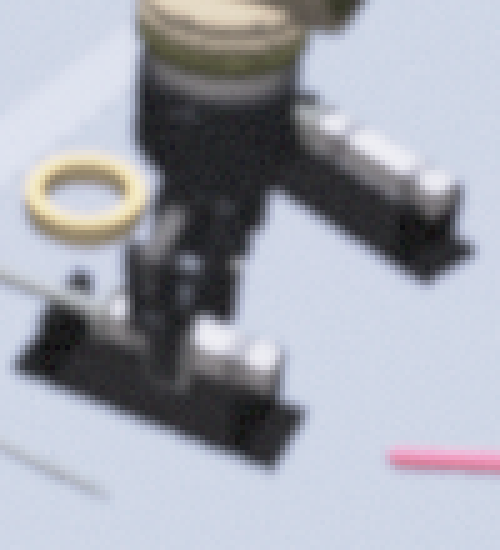

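Request:
{"op": "carry_out", "data": {"targets": [[0.6,-5,-2,0,0],[0.6,0,0,0,0],[0.6,0,0,0,0]]}}

```text
t: 2.75
eef_pos: [0.6525, 0.1973, 0.0674]
orientation: [0.65, 0.759, 0.018, 0.015]
ft_force: [0.4, 0.3, -0.1]
finger_gap: 0.599
```

```bash
python3 - <<'E'
from h import *
o=get_obs();p=pose(o);print(o['t'],p,o["qd"].round(3),o['joints'].round(3))
E
```

```text
2.75 (array([0.6525202 , 0.19732846, 0.06738172]), np.float64(8.84406834241749), array([[-1.53760395e-01,  9.86995126e-01,  4.68866996e-02],
       [ 9.88108114e-01,  1.53572339e-01,  7.60864270e-03],
       [ 3.09193128e-04,  4.74990362e-02, -9.98871236e-01]])) [-0.    -0.021  0.001 -0.002  0.005 -0.002] [ 0.12   0.748  1.17   0.002  1.176 -0.035]
```

Request:
{"op": "carry_out", "data": {"targets": [[0.6,0,0,0,0]]}}

```text
t: 2.85
eef_pos: [0.6528, 0.1974, 0.0683]
orientation: [0.65, 0.759, 0.019, 0.016]
ft_force: [-0.0, -1.0, -0.1]
finger_gap: 0.6
```

```bash
cat > o.py <<'E'
from h import *
o=get_obs();p,y,M=pose(o)
print("t",round(o['t'],2),"p",(p*1000).round(1),"jaw",round(y,2),"tiltxy",np.degrees(M[:2,2]).round(2),"q",o["joints"].round(4),"qd",o["qd"].round(3),"F",o["ft_force"].round(1),"T",o["wrist_torque"].round(2),"gap",round(o["finger_gap"],3),"eff",o["effort"].round(1))
E
python3 o.py; python3 -c "
from plant import *
for i in range(4): capture('top')"; python3 o.py
```

```text
t 2.85 p [652.8 197.4  68.3] jaw 8.85 tiltxy [2.76 0.45] q [ 0.1198  0.7467  1.1698  0.0021  1.1763 -0.0354] qd [-0.    -0.011 -0.007 -0.001  0.004  0.001] F [-0.  -1.  -0.1] T [-0.04  0.    0.04] gap 0.6 eff [  0.  -60.1 -20.4   0.   -0.1  -0. ]
t 3.05 p [652.5 197.4  67.4] jaw 8.85 tiltxy [2.69 0.44] q [ 0.1198  0.7478  1.1703  0.0022  1.176  -0.0354] qd [-0.     0.004  0.003 -0.    -0.    -0.002] F [-0.1  0.6 -0.4] T [0.05 0.05 0.03] gap 0.599 eff [  0.  -60.4 -20.5   0.   -0.1   0. ]
```

Request:
{"op": "carry_out", "data": {"targets": [[0.6,0,0,0,0],[0.6,0,0,0,0],[0.6,0,0,0,0]]}}

```text
t: 3.35
eef_pos: [0.6525, 0.1973, 0.067]
orientation: [0.65, 0.759, 0.018, 0.015]
ft_force: [-0.4, -0.5, 0.1]
finger_gap: 0.6
```

```bash
python3 o.py
```

```text
t 3.35 p [652.5 197.3  67. ] jaw 8.84 tiltxy [2.64 0.43] q [ 0.1197  0.7484  1.1704  0.0022  1.1761 -0.0354] qd [-0.003  0.001  0.001 -0.001  0.    -0.   ] F [-0.4 -0.5  0.1] T [ 0.02 -0.02  0.02] gap 0.6 eff [  0.  -60.1 -20.3   0.   -0.1  -0. ]
```

Request:
{"op": "carry_out", "data": {"targets": [[0.6,-2,-1,-10,0],[0.6,-1,0,-10,0],[0.6,0,0,-8,-0.4],[0.6,0,0,0,0]]}}

```text
t: 3.75
eef_pos: [0.6486, 0.1961, 0.0356]
orientation: [0.653, 0.757, 0.017, 0.015]
ft_force: [0.5, 0.3, -0.1]
finger_gap: 0.601
```

```bash
python3 o.py; python3 -c "
from plant import *
for i in range(2): capture('top')"; python3 o.py
```

```text
t 3.75 p [648.6 196.1  35.6] jaw 8.4 tiltxy [2.54 0.4 ] q [ 0.1187  0.7794  1.2088  0.0018  1.1085 -0.0286] qd [ 0.002 -0.004 -0.007 -0.002  0.002 -0.004] F [ 0.5  0.3 -0.1] T [ 0.    0.04 -0.  ] gap 0.601 eff [ -0.  -60.6 -19.4   0.   -0.3   0.1]
t 3.85 p [649.2 196.2  36.9] jaw 8.42 tiltxy [2.66 0.41] q [ 0.1188  0.778   1.2073  0.0018  1.1094 -0.029 ] qd [ 0.001 -0.016 -0.014  0.001  0.    -0.001] F [-0.7  0.8  0.8] T [ 0.02  0.04 -0.05] gap 0.598 eff [ -0.  -59.5 -18.9   0.   -0.2   0. ]
```

Request:
{"op": "carry_out", "data": {"targets": [[0.6,0,0,4,0],[0.3,0,0,0,0],[0.1,0,0,0,0],[0.0,0,0,0,0],[0.0,0,0,0,0]], "squeeze": 60}}

```text
t: 4.35
eef_pos: [0.6501, 0.1963, 0.0429]
orientation: [0.653, 0.757, 0.019, 0.016]
ft_force: [-0.5, -0.6, -2.3]
finger_gap: 0.198
```

Request:
{"op": "carry_out", "data": {"targets": [[0.0,0,0,0,0],[0.0,0,0,0,0]]}}

```text
t: 4.55
eef_pos: [0.6501, 0.1963, 0.0428]
orientation: [0.653, 0.757, 0.019, 0.016]
ft_force: [-0.0, 0.4, -0.2]
finger_gap: 0.194
```

```bash
python3 o.py
```

```text
t 4.55 p [650.1 196.3  42.8] jaw 8.43 tiltxy [2.84 0.43] q [ 0.1188  0.7712  1.2022  0.0018  1.1181 -0.0291] qd [-0.001  0.002  0.    -0.    -0.001  0.   ] F [-0.   0.4 -0.2] T [-0.02  0.04  0.01] gap 0.194 eff [  0.  -60.2 -19.4   0.   -0.1   0. ]
```

Request:
{"op": "carry_out", "data": {"targets": [[0.0,0,0,15,0],[0.0,0,0,20,0],[0.0,0,0,20,0],[0.0,0,0,20,0],[0.0,0,0,15,0]]}}

```text
t: 5.05
eef_pos: [0.648, 0.1961, 0.1365]
orientation: [0.653, 0.757, 0.017, 0.014]
ft_force: [-0.6, 0.1, -2.0]
finger_gap: 0.199
```

Request:
{"op": "carry_out", "data": {"targets": [[0.0,0,0,0,0],[0.0,0,0,0,0]]}}

```text
t: 5.25
eef_pos: [0.6486, 0.1962, 0.1398]
orientation: [0.653, 0.757, 0.018, 0.016]
ft_force: [-0.8, -0.5, -2.1]
finger_gap: 0.204
```

```bash
python3 o.py
```

```text
t 5.25 p [648.6 196.2 139.8] jaw 8.42 tiltxy [2.73 0.44] q [ 0.1188  0.6684  1.1053  0.002   1.3196 -0.0286] qd [ 0.002 -0.016 -0.013 -0.     0.01  -0.   ] F [-0.8 -0.5 -2.1] T [0.08 0.08 0.03] gap 0.204 eff [  0.  -61.3 -23.7  -0.   -0.1  -0. ]
```

Request:
{"op": "carry_out", "data": {"targets": [[0.0,-15,-12,0,-0.5],[0.0,-22,-18,0,-0.5],[0.0,-22,-18,0,-0.5],[0.0,-22,-18,0,0],[0.0,-12,-10,0,0]]}}

```text
t: 5.75
eef_pos: [0.5509, 0.1191, 0.1352]
orientation: [0.663, 0.749, 0.016, 0.013]
ft_force: [0.2, -0.7, -1.3]
finger_gap: 0.198
```

Request:
{"op": "carry_out", "data": {"targets": [[0.0,0,0,0,0],[0.0,0,0,0,0]]}}

```text
t: 5.95
eef_pos: [0.5495, 0.1182, 0.1344]
orientation: [0.663, 0.748, 0.015, 0.012]
ft_force: [-0.1, 0.2, -2.3]
finger_gap: 0.196
```

```bash
python3 o.py
```

```text
t 5.95 p [549.5 118.2 134.4] jaw 6.88 tiltxy [2.19 0.36] q [-1.4000e-03  4.9370e-01  1.4660e+00  7.0000e-03  1.1436e+00 -1.2430e-01] qd [-0.008 -0.     0.017  0.    -0.002 -0.001] F [-0.1  0.2 -2.3] T [ 0.04 -0.    0.02] gap 0.196 eff [ -0.3 -48.8 -19.7  -0.   -0.1  -0. ]
```

Request:
{"op": "carry_out", "data": {"targets": [[0.0,1,0,-10,0],[0.0,1,0,-10,0],[0.0,1,0,-10,0],[0.0,0,0,-5,0],[0.0,0,0,0,0]]}}

```text
t: 6.45
eef_pos: [0.5539, 0.1198, 0.0942]
orientation: [0.663, 0.749, 0.015, 0.011]
ft_force: [0.9, -0.6, -2.0]
finger_gap: 0.199
```

```bash
python3 o.py;  python3 - <<'E'
from h import *
A=np.mean([capture("top") for i in range(4)],0);S=np.mean([capture("scene") for i in range(4)],0)
cv2.imwrite("pics/t3.png",A);cv2.imwrite("pics/s3.png",S)
x=cv2.resize(A[185:235,290:370],None,fx=8,fy=8,interpolation=2);y=cv2.resize(S[175:245,270:390],None,fx=16/3,fy=16/3,interpolation=2)
c=np.zeros((600,640,3));c=np.vstack([x[:400],y[:373]]);print(c.shape);cv2.imwrite("pics/a3.png",c[:, :]);cv2.imwrite("pics/a3t.png",x);cv2.imwrite("pics/a3s.png",y)
E
python3 o.py
```

```text
t 6.45 p [553.9 119.8  94.2] jaw 6.98 tiltxy [2.08 0.38] q [ 1.3000e-03  5.5150e-01  1.4981e+00  7.6000e-03  1.0557e+00 -1.2410e-01] qd [ 0.003  0.008 -0.007  0.001 -0.001  0.002] F [ 0.9 -0.6 -2. ] T [-0.01  0.04 -0.02] gap 0.199 eff [ -0.  -49.5 -18.6   0.   -0.3  -0. ]
(773, 640, 3)
t 6.85 p [554.3 119.7  95.9] jaw 6.97 tiltxy [2.24 0.38] q [ 1.1000e-03  5.4890e-01  1.4972e+00  7.6000e-03  1.0564e+00 -1.2420e-01] qd [-0.001 -0.     0.003  0.001  0.001  0.001] F [-0.4 -0.3 -1.8] T [ 0.01  0.06 -0.  ] gap 0.203 eff [  0.  -49.7 -18.8  -0.   -0.1  -0. ][ WARN:0@4.213] global loadsave.cpp:1063 imwrite_ Unsupported depth image for selected encoder is fallbacked to CV_8U.
```

View pics/a3t.png

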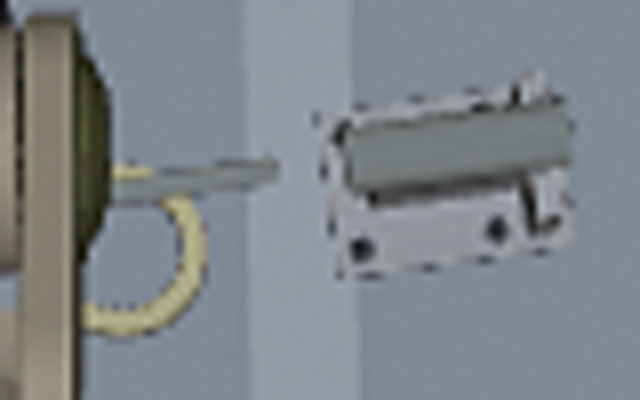

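View pics/a3s.png

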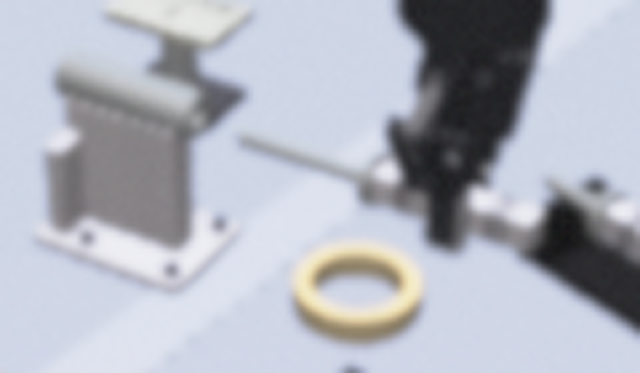

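The top crop shows the rod tip at (278,170) and the sleeve mouth centre at about (347,157). Extended to the mouth, the rod line comes out about 4 crop px (1.6 mm) on the near side. In the scene crop the rod tip is at (240,140) and the mouth at about (197,112). I'll get sub-pixel edges by code.

```bash
python3 - <<'E'
import cv2,numpy as np
A=cv2.imread("pics/t3.png").astype(int).sum(2)//3
print("cols",list(range(306,326,2)))
for r in range(200,214):print(r,A[r,306:326:2])
print("cols",list(range(330,362,2)))
for r in range(194,214):print(r,A[r,330:362:2])
E
```

```text
cols [306, 308, 310, 312, 314, 316, 318, 320, 322, 324]
200 [136 138 137 137 138 137 137 141 154 154]
201 [138 137 139 137 137 137 137 140 154 153]
202 [138 137 137 138 137 137 137 142 154 154]
203 [136 137 137 137 137 137 137 142 156 157]
204 [134 138 138 138 139 138 135 141 154 152]
205 [110 140 136 136 137 128 101 106 114 112]
206 [156 148 109 105 111 122 130 124 123 123]
207 [118 124 128 128 125 125 123 120 122 132]
208 [127 126 123 124 120 122 115 104 142 157]
209 [122 121 114 124 104 140 139 138 156 155]
210 [105 118 109 161 139 138 138 135 154 154]
211 [140 141 119 159 147 138 137 135 155 153]
212 [138 138 139 154 159 137 138 136 154 154]
213 [135 138 139 117 159 137 137 137 155 154]
cols [330, 332, 334, 336, 338, 340, 342, 344, 346, 348, 350, 352, 354, 356, 358, 360]
194 [153 154 137 137 138 138 137 137 137 137 138 136 135 131 136 137]
195 [155 154 135 137 136 137 139 137 137 135 135 139 104 151 133 138]
196 [153 154 137 138 138 138 133 137 138 110 129 154  44 148 112 137]
197 [155 154 133 137 136 140 100 134 158 156 125 151  32 123 103 103]
198 [153 156 109 133 143 155 152 1
[... 385 characters left out ...]

204 [137 134 123 123 124 124 123 121 121 123 122 120 124 121 117 108]
205 [113 158 124 123 121 121 120 120 119 121 118 112 105 104 102  94]
206 [ 76 156 121 119 120 122 118 116 108 103  99  91  75 107 130 144]
207 [122 156 118 115 108 101  96  89  79  67  55  71  77 117 154 152]
208 [155 153  96  88  82  67  60  59  70  76  79  91 111  83 155 145]
209 [156 151 113  31  72  76  78  82  90 104 123 158 164  54 153 113]
210 [154 154 156  66  89 105 122 141 159 157 156 155 158  24 156 124]
211 [155 150 149 135 158 158 157 155 153 152 153 146 155  25 154 151]
212 [157 160 154 154 154 152 151 150 149 149 153  68 156  40  90 137]
213 [158 157 153 152 148 149 150 151 152 151 130  43 155  47  76 153]
```

```bash
cat > fitaxis.py <<'E'
from h import *
def sil(n,a,d,r,s,side):
    """silhouette pixels of cylinder: point a, unit dir d, radius r at distances s; side +1/-1"""
    P=a+np.outer(s,d);v=P-C[n]["xyz"];q=np.cross(v,d);q/=np.linalg.norm(q,axis=1)[:,None]
    return proj(n,P+side*r*q)
def edge(I,cols,guess,w=2.0,sgn=0):
    out=[]
    for c,g in zip(cols,guess):
        ys=np.arange(g-w,g+w+.01,.1);p=cv2.remap(I,np.full((1,len(ys)),c,np.float32),ys[None].astype(np.float32),cv2.INTER_CUBIC)[0]
        d=np.gradient(cv2.GaussianBlur(p[None],(9,1),3)[0]);d=np.abs(d) if sgn==0 else sgn*d
        d[:3]=0;d[-3:]=0;out.append(ys[np.argmax(d)])
    return np.array(out)
if __name__=="__main__":
    o=get_obs();tcp,jaw,M=pose(o);yw=np.radians(jaw-90)
    gd=np.array([np.cos(yw),np.sin(yw),0]);ga=tcp+np.array([0,0,.0022])+.051*gd
    bd=np.array([np.cos(np.radians(-83.1)),np.sin(np.radians(-83.1)),0]);bm=np.array([.5712,-.0383,.1])
    for n in("top","scene"):
        I=cv2.imread("pics/%s3.png"%n[0]).astype(np.float32).mean(2)
        for nm,a,d,r,s in(("rod",ga,gd,.005,np.linspace(.025,.073,7)),("slv",bm,bd,.014,np.linspace(.008,.08,7))):
            for side in(1,-1):
                q=sil(n,a,d,r,s,side);e=edge(I,q[:,0],q[:,1]);print(n,nm,side,"cols",q[:,0].round(0),"row",q[:,1].round(1),"meas-pred",(e-q[:,1]).round(2))
        print(n,"mm->px at mouth dx,dy,dz:",[((proj(n,bm+np.eye(3)[k]*.01)-proj(n,bm))/10).round(3).tolist() for k in range(3)])
E
python3 fitaxis.py
```

```text
top rod 1 cols [307. 310. 312. 315. 317. 320. 322.] row [209.2 208.8 208.4 208.1 207.7 207.4 207. ] meas-pred [1.4 1.6 1.1 1.5 0.8 1.2 0.6]
top rod -1 cols [307. 309. 312. 314. 317. 319. 322.] row [206.1 205.7 205.3 205.  204.6 204.3 203.9] meas-pred [ 0.5 -0.3 -0.   0.4 -0.2  0.1  0.5]
top slv 1 cols [336. 340. 343. 347. 351. 355. 358.] row [208.6 208.  207.5 207.  206.5 205.9 205.4] meas-pred [ 1.5 -0.8  1.5 -0.7  1.5 -0.6  0.3]
top slv -1 cols [335. 338. 342. 346. 350. 353. 357.] row [199.9 199.4 198.8 198.3 197.8 197.3 196.7] meas-pred [-1.3  0.1 -1.3  0.1 -0.3  1.4 -0.2]
top mm->px at mouth dx,dy,dz: [[[-0.008, -0.31]], [[-0.313, 0.007]], [[0.006, -0.045]]]
scene rod 1 cols [332. 329. 327. 324. 322. 319. 317.] row [203.3 202.5 201.7 200.9 200.1 199.3 198.5] meas-pred [1.6 1.6 1.5 1.5 1.5 1.6 1.5]
scene rod -1 cols [330. 328. 326. 323. 321. 318. 316.] row [206.6 205.8 205.  204.2 203.4 202.6 201.8] meas-pred [ 0.3  0.9  0.8  0.7  0.5 -1.5 -1.5]
scene slv 1 cols [306. 302. 299. 296. 292. 289. 286.] row [190.5 189.4 188.3 187.2 186.2 185.1 184. ] meas-pred [ 0.3  0.4  0.5 -1.2  0.5 -0.  -0.1]
scene slv -1 cols [303. 300. 296. 293. 289. 286. 283.] row [199.6 198.5 197.3 196.2 195.1 194.  192.9] meas-pred [-1.5 -0.3 -0.1 -0.5 -0.4 -0.4 -0.7]
scene mm->px at mouth dx,dy,dz: [[[-0.22, 0.145]], [[0.265, 0.114]], [[-0.006, -0.291]]]
```

```bash
cat > ov.py <<'E'
from fitaxis import *
import sys
def overlay(tag,cyl,win,f=10):
    out=[]
    for n,(c0,c1,r0,r1) in win.items():
        I=cv2.imread("pics/%s%s.png"%(n[0],tag))[r0:r1,c0:c1];J=cv2.resize(I,None,fx=f,fy=f,interpolation=cv2.INTER_CUBIC)
        J=np.clip((J.astype(float)-40)*1.3,0,255).astype(np.uint8)
        for a,d,r,s,col in cyl:
            for side in(1,-1):
                q=((sil(n,a,d,r,s,side)-[c0,r0]+.5)*f).astype(int);cv2.polylines(J,[q],False,col,1)
        out.append(J)
    return np.vstack(out)
if __name__=="__main__":
    o=get_obs();tcp,jaw,M=pose(o);yw=np.radians(jaw-90)
    gd=np.array([np.cos(yw),np.sin(yw),0]);ga=tcp+np.array([0,0,.0022])+.051*gd
    bd=np.array([np.cos(np.radians(-83.1)),np.sin(np.radians(-83.1)),0]);bm=np.array([.5712,-.0383,.1])
    L=np.linspace
    cv2.imwrite("pics/ov.png",overlay("3",[(ga,gd,.005,L(0.01,.076,5),(0,0,255)),(bm,bd,.014,L(0,.09,5),(0,160,0))],{"scene":(276,346,178,215),"top":(304,374,193,213)}))
E
python3 ov.py
```

```text
(no output)
```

View pics/ov.png

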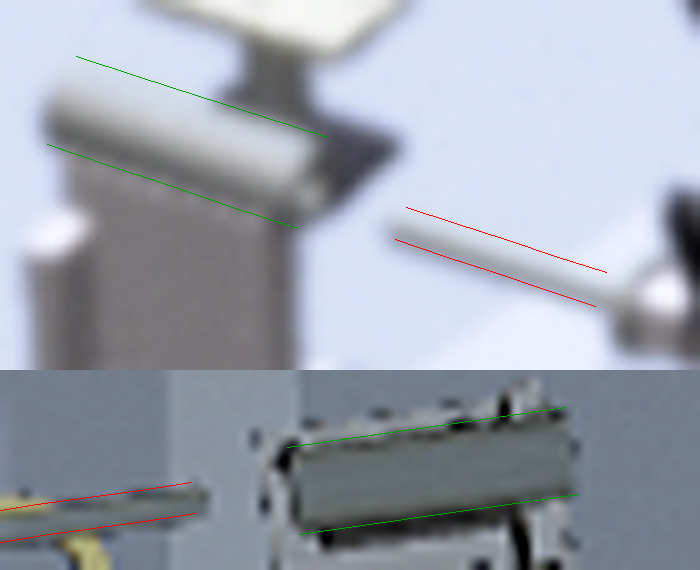

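The overlay shows the sleeve on its predicted outline to within about 0.2 px. The rod sits slightly lower than predicted, about 0.3 px in top and 0.5 px in scene. So at the mouth the rod is roughly 2 mm too far in +x and 4 mm too low. I'll correct that and approach gently.

Request:
{"op": "carry_out", "data": {"targets": [[0.0,-2,0,4,0],[0.0,0,0,0,0],[0.0,0,0,0,0]]}}

```text
t: 7.15
eef_pos: [0.5522, 0.1196, 0.1008]
orientation: [0.663, 0.749, 0.016, 0.013]
ft_force: [0.5, -1.3, -2.9]
finger_gap: 0.197
```

```bash
python3 o.py
```

```text
t 7.15 p [552.2 119.6 100.8] jaw 6.96 tiltxy [2.3  0.38] q [ 1.0000e-03  5.3920e-01  1.4984e+00  7.5000e-03  1.0639e+00 -1.2410e-01] qd [ 0.    -0.008 -0.002  0.002  0.002  0.   ] F [ 0.5 -1.3 -2.9] T [ 0.01 -0.01 -0.01] gap 0.197 eff [  0.  -49.6 -19.   -0.   -0.1  -0. ]
```

Request:
{"op": "carry_out", "data": {"targets": [[0.0,0.8,-7,0,0],[0.0,1.0,-8,0,0],[0.0,1.0,-8,0,0],[0.0,0,0,0,0],[0.0,0,0,0,0]]}}

```text
t: 7.65
eef_pos: [0.5554, 0.0939, 0.1008]
orientation: [0.663, 0.748, 0.016, 0.013]
ft_force: [0.1, -0.3, -1.5]
finger_gap: 0.199
```

```bash
python3 o.py; python3 - <<'E'
from ov import *
for n in("top","scene"): cv2.imwrite("pics/%s4.png"%n[0],np.mean([capture(n) for i in range(4)],0).round().astype(np.uint8))
o=get_obs();tcp,jaw,M=pose(o);yw=np.radians(jaw-90)
gd=np.array([np.cos(yw),np.sin(yw),0]);ga=tcp+np.array([0,0,.0022])+.051*gd
bd=np.array([np.cos(np.radians(-83.1)),np.sin(np.radians(-83.1)),0]);bm=np.array([.5712,-.0383,.1])
L=np.linspace
cv2.imwrite("pics/ov4.png",overlay("4",[(ga,gd,.005,L(0.01,.076,5),(0,0,255)),(bm,bd,.014,L(0,.09,5),(0,160,0))],{"scene":(280,330,178,208),"top":(310,360,193,213)},14))
E
python3 o.py
```

```text
t 7.65 p [555.4  93.9 100.8] jaw 6.91 tiltxy [2.31 0.37] q [-0.0464  0.5366  1.5036  0.0095  1.0614 -0.1715] qd [-0.014  0.002 -0.003 -0.003 -0.002 -0.005] F [ 0.1 -0.3 -1.5] T [ 0.08 -0.02  0.  ] gap 0.199 eff [ -0.3 -49.2 -18.9  -0.   -0.1  -0. ]
t 8.05 p [555.3  94.5 100.9] jaw 6.98 tiltxy [2.31 0.37] q [-0.0452  0.5366  1.5036  0.0094  1.0614 -0.1714] qd [-0.004 -0.002 -0.     0.001 -0.003  0.001] F [ 1.2  0.5 -2.1] T [0.02 0.01 0.01] gap 0.2 eff [ -0.  -49.2 -18.9   0.   -0.1  -0. ]
```

View pics/ov4.png

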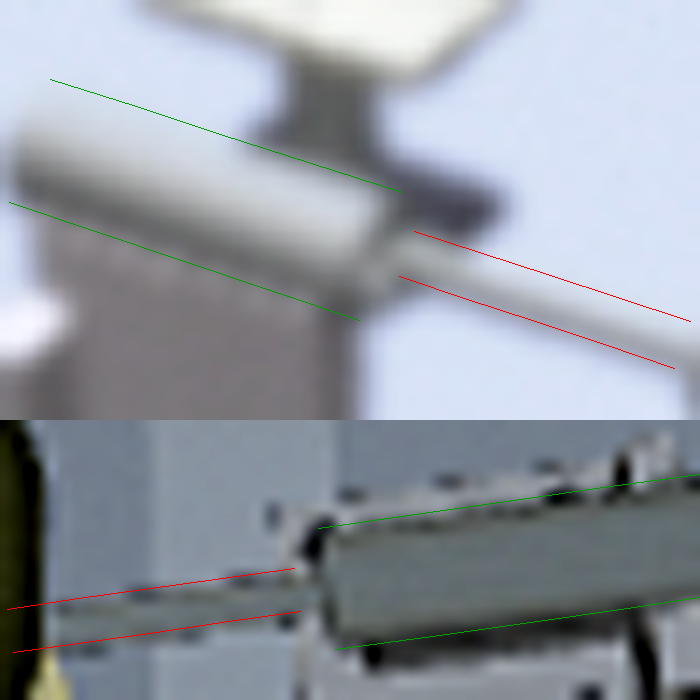

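The scene crop shows the tip at the mouth, near (400,252), with the ring centre at about (380,255). In the top crop the rod axis meets the sleeve axis within about 0.2 px. I'll start the insertion in small steps and watch the force.

Request:
{"op": "carry_out", "data": {"targets": [[0.0,0.4,-4,0,0],[0.0,0.4,-4,0,0],[0.0,0,0,0,0]]}}

```text
t: 8.35
eef_pos: [0.556, 0.0862, 0.1006]
orientation: [0.662, 0.749, 0.016, 0.013]
ft_force: [0.5, -1.0, -3.3]
finger_gap: 0.202
```

```bash
python3 o.py
```

```text
t 8.35 p [556.   86.2 100.6] jaw 7.01 tiltxy [2.28 0.4 ] q [-0.0606  0.5362  1.5054  0.0107  1.0607 -0.188 ] qd [ 0.003  0.002  0.002 -0.004 -0.     0.003] F [ 0.5 -1.  -3.3] T [ 0.06 -0.03  0.05] gap 0.202 eff [  0.2 -50.1 -19.    0.   -0.    0. ]
```

Request:
{"op": "carry_out", "data": {"targets": [[0.0,0.5,-4,0,0],[0.0,0.5,-4,0,0],[0.0,0,0,0,0]]}}

```text
t: 8.65
eef_pos: [0.5571, 0.0774, 0.1004]
orientation: [0.662, 0.749, 0.016, 0.012]
ft_force: [1.1, -0.6, -2.9]
finger_gap: 0.201
```

```bash
python3 o.py
```

```text
t 8.65 p [557.1  77.4 100.4] jaw 7.0 tiltxy [2.27 0.41] q [-0.0768  0.5362  1.5061  0.0117  1.0604 -0.2045] qd [ 0.    -0.    -0.001 -0.002 -0.003  0.002] F [ 1.1 -0.6 -2.9] T [ 0.06 -0.06  0.08] gap 0.201 eff [ -0.  -49.9 -18.9  -0.   -0.    0. ]
```

Request:
{"op": "carry_out", "data": {"targets": [[0.0,0.5,-4,0,0],[0.0,0.5,-4,0,0],[0.0,0,0,0,0]]}}

```text
t: 8.95
eef_pos: [0.5582, 0.0686, 0.1004]
orientation: [0.663, 0.749, 0.016, 0.012]
ft_force: [0.5, -1.0, -3.7]
finger_gap: 0.199
```

```bash
python3 o.py
```

```text
t 8.95 p [558.2  68.6 100.4] jaw 6.99 tiltxy [2.27 0.41] q [-0.0929  0.5362  1.5062  0.0124  1.0605 -0.2207] qd [ 0.001 -0.001  0.    -0.001 -0.002  0.001] F [ 0.5 -1.  -3.7] T [ 0.1  -0.08  0.05] gap 0.199 eff [  0.  -50.  -18.9  -0.    0.    0. ]
```

Request:
{"op": "carry_out", "data": {"targets": [[0.0,0.5,-4,-0.5,0],[0.0,0.5,-4,-0.3,0],[0.0,0.5,-4,0,0],[0.0,0,0,0,0]]}}

```text
t: 9.35
eef_pos: [0.56, 0.0552, 0.0998]
orientation: [0.663, 0.749, 0.016, 0.013]
ft_force: [0.6, 0.3, -2.0]
finger_gap: 0.201
```

```bash
python3 o.py
```

```text
t 9.35 p [560.   55.2  99.8] jaw 6.99 tiltxy [2.3  0.37] q [-0.1169  0.5372  1.5063  0.0127  1.0589 -0.2449] qd [ 0.003 -0.002  0.001 -0.001 -0.002  0.003] F [ 0.6  0.3 -2. ] T [ 0.06  0.06 -0.02] gap 0.201 eff [ -0.  -49.5 -18.8   0.   -0.1  -0. ]
```

Request:
{"op": "carry_out", "data": {"targets": [[0.0,0.5,-4,0,0],[0.0,0.5,-4,0,0],[0.0,0.5,-4,0,0],[0.0,0,0,0,0]]}}

```text
t: 9.75
eef_pos: [0.5616, 0.0421, 0.0998]
orientation: [0.663, 0.749, 0.016, 0.013]
ft_force: [0.1, -0.4, -2.6]
finger_gap: 0.2
```

```bash
python3 o.py
```

```text
t 9.75 p [561.6  42.1  99.8] jaw 6.98 tiltxy [2.3  0.38] q [-0.1406  0.538   1.5049  0.0139  1.0599 -0.2691] qd [ 0.003 -0.001 -0.    -0.002  0.001  0.001] F [ 0.1 -0.4 -2.6] T [ 0.02 -0.04  0.05] gap 0.2 eff [  0.1 -49.7 -18.8   0.1  -0.   -0. ]
```

Request:
{"op": "carry_out", "data": {"targets": [[0.0,0.5,-4,-0.2,0],[0.0,0.5,-4,0,0],[0.0,0.5,-4,0,0],[0.0,0,0,0,0]]}}

```text
t: 10.15
eef_pos: [0.5633, 0.029, 0.0996]
orientation: [0.663, 0.749, 0.016, 0.013]
ft_force: [0.2, -0.7, -2.2]
finger_gap: 0.198
```

```bash
python3 o.py
```

```text
t 10.15 p [563.3  29.   99.6] jaw 6.99 tiltxy [2.31 0.36] q [-0.1641  0.5393  1.5026  0.0147  1.0609 -0.293 ] qd [ 0.003 -0.001  0.     0.001 -0.001  0.   ] F [ 0.2 -0.7 -2.2] T [-0.05 -0.02  0.02] gap 0.198 eff [  0.  -49.7 -18.8   0.1  -0.   -0. ]
```

Request:
{"op": "carry_out", "data": {"targets": [[0.0,0.4,-3,0,0],[0.0,0.4,-3,0,0],[0.0,0,0,0,0]]}}

```text
t: 10.45
eef_pos: [0.5641, 0.0225, 0.0996]
orientation: [0.663, 0.749, 0.016, 0.013]
ft_force: [-0.6, -0.8, -3.1]
finger_gap: 0.197
```

```bash
python3 o.py
```

```text
t 10.45 p [564.1  22.5  99.6] jaw 6.98 tiltxy [2.3  0.37] q [-0.1757  0.5402  1.501   0.0153  1.0619 -0.3048] qd [ 0.001 -0.001  0.002 -0.001  0.001  0.002] F [-0.6 -0.8 -3.1] T [-0.01 -0.04  0.06] gap 0.197 eff [  0.1 -49.8 -18.9   0.1  -0.   -0. ]
```

Request:
{"op": "carry_out", "data": {"targets": [[0.0,0.3,-2,0,0],[0.0,0.3,-2,0,0]]}}

```text
t: 10.65
eef_pos: [0.5646, 0.0184, 0.0996]
orientation: [0.662, 0.749, 0.016, 0.013]
ft_force: [0.1, 0.6, -2.6]
finger_gap: 0.202
```

Request:
{"op": "carry_out", "data": {"targets": [[0.0,0.2,-1.5,0,0],[0.0,0.2,-1.5,0,0]]}}

```text
t: 10.85
eef_pos: [0.565, 0.0152, 0.0995]
orientation: [0.662, 0.749, 0.016, 0.013]
ft_force: [0.3, 0.5, -2.2]
finger_gap: 0.2
```

```bash
python3 o.py
```

```text
t 10.85 p [565.   15.2  99.5] jaw 7.0 tiltxy [2.28 0.38] q [-0.1886  0.5414  1.4988  0.016   1.0635 -0.3183] qd [-0.029  0.003 -0.006  0.002  0.001 -0.031] F [ 0.3  0.5 -2.2] T [ 0.13 -0.01 -0.  ] gap 0.2 eff [ -0.1 -49.9 -19.   -0.1  -0.1   0. ]
```

Request:
{"op": "carry_out", "data": {"targets": [[0.0,0.1,-1,0,0]]}}

```text
t: 10.95
eef_pos: [0.5651, 0.0145, 0.0995]
orientation: [0.663, 0.749, 0.016, 0.012]
ft_force: [1.0, 7.0, -2.7]
finger_gap: 0.201
```

Request:
{"op": "carry_out", "data": {"targets": [[0.0,0.1,-1,0,0]]}}

```text
t: 11.05
eef_pos: [0.5651, 0.0145, 0.0995]
orientation: [0.663, 0.749, 0.017, 0.012]
ft_force: [-0.5, 9.4, -2.0]
finger_gap: 0.194
```

Request:
{"op": "carry_out", "data": {"targets": [[0.0,0.1,-1,0,0]]}}

```text
t: 11.15
eef_pos: [0.5651, 0.0145, 0.0996]
orientation: [0.662, 0.749, 0.018, 0.011]
ft_force: [1.0, 6.5, -0.6]
finger_gap: 0.199
```

Request:
{"op": "carry_out", "data": {"targets": [[0.0,0.1,-1,0,0]]}}

```text
t: 11.25
eef_pos: [0.5651, 0.0145, 0.0997]
orientation: [0.662, 0.749, 0.018, 0.01]
ft_force: [-0.1, 5.8, -1.4]
finger_gap: 0.2
```

Request:
{"op": "carry_out", "data": {"targets": [[0.0,0.1,-1,0,0],[0.0,0.0,-0.5,0,0]]}}

```text
t: 11.45
eef_pos: [0.5651, 0.0146, 0.0999]
orientation: [0.662, 0.749, 0.019, 0.01]
ft_force: [-0.9, 2.8, -1.8]
finger_gap: 0.198
```

```bash
python3 - <<'E'
from plant import *
import cv2
cv2.imwrite("pics/t5.png",capture("top"));cv2.imwrite("pics/s5.png",capture("scene"))
E
python3 o.py
```

```text
t 11.55 p [565.1  14.6  99.9] jaw 7.03 tiltxy [2.27 0.92] q [-0.1938  0.541   1.4984  0.0268  1.0665 -0.3292] qd [-0.     0.003 -0.001  0.002 -0.001  0.003] F [ 0.8  6.1 -1.6] T [ 0.83 -0.06  0.03] gap 0.2 eff [ -3.2 -49.3 -19.1  -1.   -0.3   0. ]
```

Request:
{"op": "carry_out", "data": {"targets": [[0.0,-0.5,4,0,0],[0.0,-0.6,5,0,0],[0.0,-0.7,6,0,0],[0.0,0,0,0,0]]}}

```text
t: 11.95
eef_pos: [0.5632, 0.0299, 0.1]
orientation: [0.662, 0.749, 0.019, 0.01]
ft_force: [-0.5, 0.4, -2.3]
finger_gap: 0.198
```

```bash
python3 o.py
```

```text
t 11.95 p [563.2  29.9 100. ] jaw 7.02 tiltxy [2.29 0.82] q [-0.1659  0.5389  1.5023  0.0236  1.0635 -0.2996] qd [-0.009  0.002 -0.001 -0.009 -0.004 -0.002] F [-0.5  0.4 -2.3] T [ 0.05  0.02 -0.03] gap 0.198 eff [  0.2 -49.4 -18.9   0.1  -0.1   0.1]
```

Request:
{"op": "carry_out", "data": {"targets": [[0.0,-0.9,7,0,0],[0.0,-1,8,0,0],[0.0,-1,8,0,0],[0.0,0,0,0,0]]}}

```text
t: 12.35
eef_pos: [0.56, 0.055, 0.1]
orientation: [0.662, 0.749, 0.018, 0.01]
ft_force: [0.8, 0.3, -2.3]
finger_gap: 0.198
```

```bash
python3 o.py
```

```text
t 12.35 p [560.  55. 100.] jaw 7.03 tiltxy [2.29 0.8 ] q [-0.1206  0.5368  1.5065  0.0214  1.0604 -0.2536] qd [-0.007  0.001 -0.005 -0.006 -0.002 -0.004] F [ 0.8  0.3 -2.3] T [-0.03  0.07  0.02] gap 0.198 eff [  0.3 -49.3 -18.8   0.1  -0.1   0.1]
```

Request:
{"op": "carry_out", "data": {"targets": [[0.0,-0.9,7,0,0],[0.0,-1,8,0,0],[0.0,-1,8,0,0],[0.0,-1,8,0,0],[0.0,0,0,0,0]]}}

```text
t: 12.85
eef_pos: [0.5556, 0.0891, 0.1]
orientation: [0.662, 0.749, 0.018, 0.01]
ft_force: [-0.6, 0.4, -0.7]
finger_gap: 0.2
```

```bash
python3 o.py
```

```text
t 12.85 p [555.6  89.1 100. ] jaw 7.05 tiltxy [2.29 0.8 ] q [-0.0586  0.5367  1.5067  0.0187  1.0592 -0.1906] qd [-0.006  0.    -0.001 -0.007 -0.001 -0.004] F [-0.6  0.4 -0.7] T [-0.    0.05  0.03] gap 0.2 eff [  0.4 -49.2 -18.8   0.1  -0.1   0.1]
```

Request:
{"op": "carry_out", "data": {"targets": [[0.0,-1,8,0,0],[0.0,-1.3,10,0,0],[0.0,-1.3,10,0,0],[0.0,-1.3,10,0,0],[0.0,0,0,0,0]]}}

```text
t: 13.35
eef_pos: [0.5502, 0.1306, 0.1]
orientation: [0.662, 0.749, 0.019, 0.01]
ft_force: [-0.1, 0.9, -2.6]
finger_gap: 0.202
```

```bash
python3 o.py
```

```text
t 13.35 p [550.2 130.6 100. ] jaw 7.05 tiltxy [2.29 0.81] q [ 0.0179  0.5404  1.4991  0.0153  1.0619 -0.1125] qd [-0.006  0.001 -0.001 -0.007 -0.001 -0.005] F [-0.1  0.9 -2.6] T [ 0.03  0.03 -0.05] gap 0.202 eff [  0.5 -49.5 -18.9   0.1  -0.1   0.2]
```

Request:
{"op": "carry_out", "data": {"targets": [[0.0,-5,0,15,0],[0.0,-15,0,15,-0.5],[0.0,-20,0,15,-0.5],[0.0,-20,0,0,-0.5],[0.0,-20,0,0,0]]}}

```text
t: 13.85
eef_pos: [0.4689, 0.1299, 0.1503]
orientation: [0.672, 0.74, 0.02, 0.012]
ft_force: [-0.3, -0.9, -1.7]
finger_gap: 0.201
```

Request:
{"op": "carry_out", "data": {"targets": [[0.0,-20,0,0,0],[0.0,-12,0,0,0],[0.0,-5,0,0,0],[0.0,0,0,0,0]]}}

```text
t: 14.25
eef_pos: [0.4283, 0.1292, 0.1547]
orientation: [0.673, 0.74, 0.021, 0.014]
ft_force: [0.7, -0.1, -1.2]
finger_gap: 0.203
```

```bash
python3 o.py
```

```text
t 14.25 p [428.3 129.2 154.7] jaw 5.41 tiltxy [2.82 0.7 ] q [ 0.0209  0.2878  1.7511  0.0129  1.0533 -0.0798] qd [-0.005 -0.012 -0.014 -0.003  0.005 -0.002] F [ 0.7 -0.1 -1.2] T [ 0.05 -0.04  0.01] gap 0.203 eff [  0.3 -36.3 -18.3   0.   -0.1   0. ]
```

Next I move -y by 158 mm at height, keeping x at about 433.

Request:
{"op": "carry_out", "data": {"targets": [[0.0,1,-12,0,0],[0.0,1,-20,0,0],[0.0,1,-20,0,0],[0.0,1,-20,0,0],[0.0,1,-20,0,0]]}}

```text
t: 14.75
eef_pos: [0.4365, 0.032, 0.156]
orientation: [0.671, 0.741, 0.022, 0.016]
ft_force: [0.3, -0.7, -1.6]
finger_gap: 0.198
```

Request:
{"op": "carry_out", "data": {"targets": [[0.0,0,-20,0,0],[0.0,0,-20,0,0],[0.0,0,-15,0,0],[0.0,0,-6,0,0],[0.0,0,0,0,0]]}}

```text
t: 15.25
eef_pos: [0.4391, -0.0384, 0.1564]
orientation: [0.673, 0.739, 0.022, 0.017]
ft_force: [0.4, -0.3, -1.7]
finger_gap: 0.199
```

```bash
python3 o.py
```

```text
t 15.25 p [439.1 -38.4 156.4] jaw 5.29 tiltxy [3.16 0.54] q [-0.3735  0.2737  1.767   0.0333  1.0532 -0.4817] qd [-0.01   0.003 -0.006  0.002  0.002  0.001] F [ 0.4 -0.3 -1.7] T [-0.    0.09  0.01] gap 0.199 eff [ -0.8 -34.8 -19.1   0.   -0.2  -0.2]
```

Request:
{"op": "carry_out", "data": {"targets": [[0.0,-3,5,-8,0],[0.0,-3,4,-10,0],[0.0,0,0,-12,0],[0.0,0,0,-12,0],[0.0,0,0,0,0]]}}

```text
t: 15.75
eef_pos: [0.4316, -0.0256, 0.1113]
orientation: [0.672, 0.74, 0.022, 0.016]
ft_force: [0.1, -0.2, -2.0]
finger_gap: 0.201
```

```bash
python3 o.py
```

```text
t 15.75 p [431.6 -25.6 111.3] jaw 5.45 tiltxy [3.09 0.61] q [-0.3509  0.3326  1.8522  0.0362  0.9101 -0.4678] qd [ 0.017 -0.018 -0.012  0.002  0.012  0.009] F [ 0.1 -0.2 -2. ] T [0.02 0.06 0.  ] gap 0.201 eff [ -0.3 -34.8 -16.    0.1  -0.5  -0. ]
```

Request:
{"op": "carry_out", "data": {"targets": [[0.0,1,-2,-8,0],[0.0,0,-1,-8,0],[0.0,0,0,-4,0],[0.0,0,0,0,0],[0.0,0,0,0,0]]}}

```text
t: 16.25
eef_pos: [0.4328, -0.0276, 0.0901]
orientation: [0.672, 0.74, 0.022, 0.017]
ft_force: [-1.2, -0.0, -2.5]
finger_gap: 0.2
```

```bash
python3 o.py; python3 - <<'E'
from ov import *
for n in("top","scene"): cv2.imwrite("pics/%s6.png"%n[0],np.mean([capture(n) for i in range(4)],0).round().astype(np.uint8))
o=get_obs();tcp,jaw,M=pose(o);yw=np.radians(jaw-90)
gd=np.array([np.cos(yw),np.sin(yw),0]);ga=tcp+np.array([0,0,.002])+.051*gd
print("tip",ga+.08*gd, "t",o["t"])
for n in("top","scene"):print(n,"tip px",proj(n,ga+.08*gd),"plate mid",proj(n,[.4459,-.159,.07]))
cv2.imwrite("pics/ov6.png",overlay("6",[(ga,gd,.005,np.linspace(0.01,.076,5),(0,0,255))],{"scene":(280,350,155,190),"top":(335,405,225,258)},8))
E
python3 o.py
```

```text
t 16.25 p [432.8 -27.6  90.1] jaw 5.55 tiltxy [3.13 0.61] q [-0.3549  0.3722  1.8763  0.0388  0.846  -0.477 ] qd [ 0.     0.003  0.001 -0.001 -0.004  0.001] F [-1.2 -0.  -2.5] T [0.02 0.06 0.  ] gap 0.2 eff [  0.  -36.2 -14.7   0.1  -0.2  -0. ]
tip [ 0.44548147 -0.15799619  0.09221016] t 16.65
top tip px [[371.44256901 243.30016849]] plate mid [[371.08656831 243.62032353]]
scene tip px [[303.15822351 169.83757725]] plate mid [[303.00181191 175.65399724]]
t 16.65 p [432.8 -27.6  90.2] jaw 5.56 tiltxy [3.14 0.61] q [-0.3548  0.3719  1.8764  0.0387  0.8459 -0.477 ] qd [0.    0.001 0.001 0.    0.001 0.001] F [-0.1 -0.8 -2.2] T [-0.04  0.04  0.01] gap 0.199 eff [ -0.  -36.5 -14.9   0.1  -0.2  -0. ]
```

View pics/ov6.png

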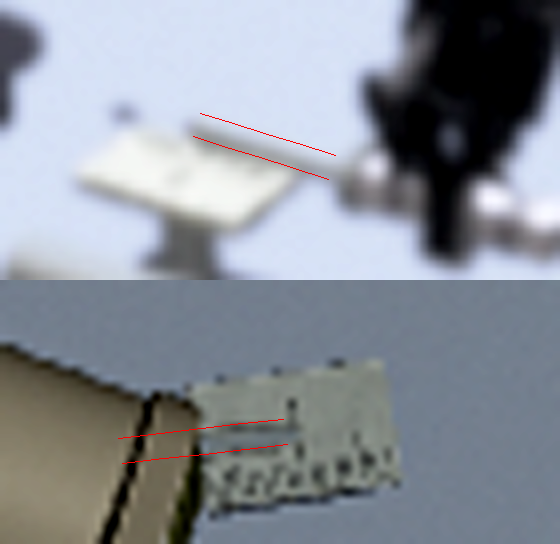

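The rod tip sits over the plate's middle: top crop (290,435), plate centre about (295,438). It is level, parallel to the long edges, and clear of the plate. I'll do a quick check that the loose things haven't moved, then hand in.

```bash
python3 - <<'E'
import cv2,numpy as np
from plant import *
a=cv2.imread("pics/top0.png").astype(np.float32).mean(2);b=cv2.imread("pics/t6.png").astype(np.float32).mean(2)
for n,(x0,x1,y0,y1) in dict(short=(242,298,232,262),tape=(292,318,204,229),screw=(258,320,150,167),speaker=(418,447,250,279),can=(424,454,180,210)).items():
    s,r=cv2.phaseCorrelate(a[y0:y1,x0:x1].copy(),b[y0:y1,x0:x1].copy());print(n,np.round(s,2),round(r,2))
o=get_obs();print(o["t"],o["eef_pos"],np.abs(o["qd"]).max(),o["finger_gap"])
print(hand_in())
E
```

```text
short [ 0.01 -0.03] 1.02
tape [0.46 0.37] 0.97
screw [-0.06  0.08] 1.0
speaker [-0.    0.04] 0.99
can [-0.09 -0.09] 1.0
16.65 [ 0.43278687 -0.02761273  0.09021016] 0.0013964522100639713 0.1988636465856284
the job is handed in; nothing more can be done
None
```

The depth check ran as asked and is handed in at 16.7 s. `hand_in` reports no verdict, so what follows is from my own checks.

- **Insertion:** I lifted the long gauge (the far one) and slid its rod into the sleeve. The collar stopped at the mouth at TCP y = 14.5 mm and stayed there about 0.6 s. The highest force I read was about 9 N, against the 50 N limit.
- **Withdrawal:** I drew the rod straight out until the tip was about 36 mm clear of the mouth, still gripped.
- **Final pose:** The gauge is still in the gripper and motionless. The arm readings put the tip at (445.5, -158, about 92) mm and the plate's middle at (446, -159, 70) mm. The final pictures agree with that. The rod is within about 1° of the plate's long way, and I saw no contact with the stand.
- **Loose things:** The short gauge, screwdriver, speaker and can shifted less than 0.15 px in the top view. The tape read 0.6 px, about 2 mm. I didn't follow that up; it is far inside the 30 mm limit.

**Disagreements:**
- **Tool tilt:** The tool picked up about 3° of tilt during the moves, nearly all of it roll about the rod, so the rod is still level within 1°.
- **Rod height:** The scene camera put the rod 1–2 mm lower than the arm readings did, so the tip may be nearer 90 mm. Either height is within limits.

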